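Punch a padlock in the side press and hold it up level

TASK

The small padlock lies in the nest of the little hand press on the left of the bench and needs its punch mark: swing the press's lever right round to its stop and let it spring all the way back, leaving the padlock in its nest meanwhile. Then take the padlock by its body, lift it straight up off the locating pin and hold it up, level and still, at least 15 cm above the worktop. Finish while still holding it, with nothing but the gripper carrying it, and leave the other things on the bench where they are.

Things in the scene. Friction and masses are not known exactly. Their poses are not given: they have to be found in the camera images.
- press: grey hand press fixed to the worktop (lengths in mm). Origin under the middle of its base, z up; its -x side, with the nest, faces roughly towards the robot. Base plate x -90 to 85, y -45 to 45, 12 high. Housing x 14 to 72, y -31 to 31, 62 high; a thin round punch comes out of it towards -x at height 47. The lever turns on top of the housing about a vertical pivot at x 45, y 0.
- press_lever (a joint): lever angle, rad: 0 at rest, grows anticlockwise from above to the stop at 1.05. Sprung to 0 (at the handle about 1 N at rest, 5 N at the stop); let go, it springs back and the punch follows. The handle moves in a level circle of radius 85 mm about press_pivot: in the press's frame (mm) from x 88, y 74 at rest over x 45, y 85 to x 2, y 73 at the stop, so it is drawn towards the nest side.
- press_handle (a point): point on the axis of the lever's upright black handle, 105 mm above the worktop; the handle is round, 14 to 20 mm in diameter, and is free from 80 to 132 mm above the worktop (the lever's bar, 11 mm thick, lies below that). Moves with the lever.
- press_pivot (a point): point on the lever's vertical pivot axis, 80 mm above the worktop; fixed on the press
- press_nest (a point): middle of the padlock's place on the nest, 40 mm above the worktop, fixed on the press at its x -50 mm, y 0; the padlock's origin lies here while seated. The nest is a steel pedestal from 21 mm in front (press -x) of this point to 27 mm behind it and 30 mm wide; 8 mm in front of it stands a locating pin, diameter 8, 10 high, inside the padlock's shackle.
- padlock: the small padlock, 64 x 40 x 14 mm, about 0.16 kg, lying flat in the nest with its shackle towards the press's -x. Origin on its underside, z up; its x axis points from the body to the shackle. The body is a block from x -32 to 3.5, y -20 to 20, z 0 to 14 and overhangs the pedestal by 5 mm at both y sides, where the fingers can take it across its 40 mm (best at x -14 to -10); the shackle runs on to x 32.
- key_machine: the big grey key cutting machine to the right of the press, fixed: 394 x 426 x 374 mm high, origin under its middle, axes as the world's
- big_padlock: bystander, loose: a bigger steel-bodied padlock, 72 x 50 x 14, lying flat left of the press (mm); origin under its middle
- lock_cylinder: bystander, loose: a euro profile lock cylinder, 33 x 63 x 18, lying beyond the bigger padlock, left of the press (mm); origin under its middle
- spare_wheel: bystander, loose: a toothed cutter wheel, diameter 60, 6 thick, lying flat behind the press (mm); origin under its middle
- torch: bystander, loose: a black torch lying flat, 111 x 36 x 36, behind and left of the press (mm); origin under its middle
- spare_key: bystander, loose: a key with a black head lying flat, 53 x 28 x 6, left of the press under the lever's sweep (mm); origin under its middle
- carton: bystander, loose: a small closed carton, 40 x 60 x 28, left of the press (mm); origin under its middle
Mind the look-alikes: they are no part of the job. What is shaped like the padlock but orange is not meant.

How it is judged:
On the way, in this order (a step that is already met when the one before it is completed fails the run):
1. the lever is at its stop (beyond 0.97 rad) with the padlock lying in the nest (value of joint press_lever above 0.97 rad and distance between padlock and press_nest below 0.006 m and angle between padlock's own z axis and vertical below 0.1 rad), for 0.1 s.
2. the lever has sprung back (below 0.08 rad) with the padlock still in the nest (value of joint press_lever below 0.08 rad and distance between padlock and press_nest below 0.01 m), for 0.1 s.
3. the padlock is lifted off the pin over the nest, level within 15 degrees (z of padlock in the frame of press_nest above 0.015 m and horizontal distance between padlock and press_nest below 0.05 m and angle between padlock's own z axis and vertical below 0.26 rad).
At the end, for the whole second after the job is handed in: The gripper's fingers hold the padlock with its underside more than 150 mm above the worktop, level within 0.14 rad (8 degrees), slower than 20 mm/s and 0.15 rad/s, touching neither press, machine nor bystander; the lever is back at rest (below 0.08 rad) (height (world z) of padlock above 0.15 m and angle between padlock's own z axis and vertical below 0.14 rad and linear speed of padlock below 0.02 m/s and angular speed of padlock below 0.15 rad/s and contact force between padlock and the fingers above 1 N and contact force between padlock and press below 0.1 N and contact force between padlock and key_machine below 0.1 N and contact force between padlock and big_padlock below 0.1 N and contact force between padlock and lock_cylinder below 0.1 N and contact force between padlock and spare_wheel below 0.1 N and contact force between padlock and torch below 0.1 N and contact force between padlock and spare_key below 0.1 N and contact force between padlock and carton below 0.1 N and value of joint press_lever below 0.08 rad); the arm keeps its last pose, push and grip.
It fails at once if a bystander (big padlock, lock cylinder, spare wheel, torch, spare key or carton) is pushed more than 30 mm from its place (distance of any of big_padlock, lock_cylinder, spare_wheel, torch, spare_key, carton from where it was at the start of the episode above 0.03 m).
It also fails if it takes over 61 s, if anything falls off the work surface, if the arm or the gripper's body presses on something with over 40 N, if the wrist force passes 120 N, or if a joint passes its speed limit or range.

ROBOT

A 6-joint arm with a two-finger parallel gripper is mounted at the origin on a cart in front of the work surface, level with it; the furniture and walls round the work are solid. World frame = base frame: x ahead of the robot, y to its left, z up, the work surface at z = 0. Lengths are in m, angles in rad, forces in N, time in s.
With the tool pointing down it reaches from about 0.35 to 0.775 m from the base axis. Payload 5.5 kg.
Tool frame: the origin (TCP) lies midway between the tips of the shut fingers; the grasp point (between the pads) lies 19 mm behind it; z points along the fingers, y is the line along which they close (so a half turn about z gives the same grasp; the last joint's range is limited). The gripper opens to 85 mm and grips with 20 to 120 N. Pads are 22 mm wide; open, the fingers measure 114 mm over their backs; the gripper's body (76 mm by 85 mm) begins 54 mm behind the grasp point. The pads swing forward as they close: fully open they stand 13 mm farther back than shut.
Start: joints at [1.003, 0.313, 0.046, 1.304, 0, 1.431], TCP at [0.239, 0.523, 0.231] pointing down, gripper open.
Joint ranges: [-2.76, 2.76], [-0.86, 1.69], [-1.03, 1.26], [-2.2, 2.34], [-1.47, 1.5], [-3.14, 3.14]. Speed limits (rad/s): [2.57, 2.57, 3.14, 3.14, 3.14, 3.14].

INTERFACE

Orientations are given as a unit quaternion [w, x, y, z].
In Python, from workcell import telemetry, imaging, env gives the robot as it stands. The module is installed in compiled form; this text tells all that it offers.
- The arm moves only by the tool step_arm, never from a script. Its argument "moves" is a list of rows, each a list of 3 entries, a list of its own where there are three numbers: the shift along the tool's x, y, z in mm, then the turn, a rotation vector about the tool's x, y, z in rad, then the finger opening in mm, from 0 to 85.4. A call has 1 to 8 rows; each row is the pose to reach, as a shift and turn from the pose commanded when the call began, along the tool's axes at that moment; what a row does not reach only later rows make up. A row lasts 1/12 s, in which the tool goes at most 41.7 mm and 7.16 degrees, less where a joint would pass 70% of its speed; a pose out of reach is approached as far as the arm can. A call with a gripper value outside its range is refused whole. The fingers move at their own pace and stop on an object; "grip_force" is the grip in N (left out, the last holds). Time passes only in rows, so rows that repeat a pose let the fingers close. It gives the time, the measured TCP pose, the force, the opening and the grip force at its end, in the units of the state.
- telemetry.get_state(): the state, without advancing time (a new reading comes with each control period).
- imaging.read_camera(name): name is "scene" or "side" or "wrist"; returns the picture (384x512x3 uint8, red, green, blue); there is no depth.
- imaging.camera_params(name): a dict with "camera_matrix" (3x3 intrinsics, pixels), "pose" (4x4, takes a point from camera to world coordinates). Camera axes: x right, y up, looking along -z (the intrinsics and any distortion apply to the point x, -y, -z); pixel columns grow to the right and rows downward; lengths in m; the calibration is good to about 2 mm. A picture is of the moment at which its call begins: read the wrist's pose just before it. camera_params takes no time and is no camera call; for the wrist camera it gives the pose at the moment of the call.
- env.hand_in(): hands the job in; it is judged then, once.
The state is a dict: "clock": time; "joint_pos": joint angles; "qvel": joint speeds; "tau": joint torques, N m; "tcp_pos": TCP position; "orientation": TCP orientation; "wrist_force": force on the tool from outside, world axes, zero at the start; "ft_torque": the same for the moment, N m; "finger_gap": finger opening in m; "grip_force": force on a finger pad.
Only numpy, scipy, OpenCV 4.12 (cv2) and the standard library are available. Lean on these libraries where they do the work, as an engineer would, in place of code of your own. Each camera call takes 0.05 s, during which the arm holds its last target. There are 200 camera calls.

## Working session

There is one attempt and no reset: what is moved stays moved. The work goes in short steps, Python scripts to look and compute and a tool call to move; the robot and the scene stay as the last step left them, time stands still between calls to the robot, and variables do not carry over. Pictures are saved under pics/ and viewed, at most 10 in all, crops included, and the job is handed in when it is done.

Besides the shell and the picture viewer there is one more tool, called after "Emit:" as a command line: name --argument value ..., lists and objects as JSON in quotes. step_arm: Moves the arm, as the interface text tells. Its arguments: {"type":"object","properties":{"moves":{"type":"array"},"grip_force":{"type":"number"}},"required":["moves"]}

```bash
mkdir -p pics; python3 - <<'E'
from workcell import telemetry, imaging
import cv2, numpy as np
np.set_printoptions(precision=4,suppress=True)
s=telemetry.get_state();print(s['clock'],s['tcp_pos'],s['orientation'])
for n in("scene","side"):
    i=imaging.read_camera(n);cv2.imwrite(f"pics/{n}0.png",i[:,:,::-1]);p=imaging.camera_params(n);print(n,p)
E
```

```text
0.0 [0.2383 0.5227 0.2304] [-0.0003  0.2123  0.9772 -0.0008]
scene {'camera_matrix': array([[425.3049,   0.    , 252.3043],
       [  0.    , 425.3049, 188.557 ],
       [  0.    ,   0.    ,   1.    ]]), 'pose': array([[ 0.8702,  0.3043, -0.3875,  0.0834],
       [-0.4923,  0.5071, -0.7075, -0.5452],
       [-0.0188,  0.8064,  0.5911,  0.7362],
       [ 0.    ,  0.    ,  0.    ,  1.    ]])}
side {'camera_matrix': array([[445.7749,   0.    , 263.6506],
       [  0.    , 445.7749, 190.2855],
       [  0.    ,   0.    ,   1.    ]]), 'pose': array([[-0.9799,  0.1069, -0.1686,  0.3304],
       [-0.1978, -0.405 ,  0.8927,  1.2298],
       [ 0.0272,  0.9081,  0.4179,  0.5684],
       [ 0.    ,  0.    ,  0.    ,  1.    ]])}
```

View pics/scene0.png

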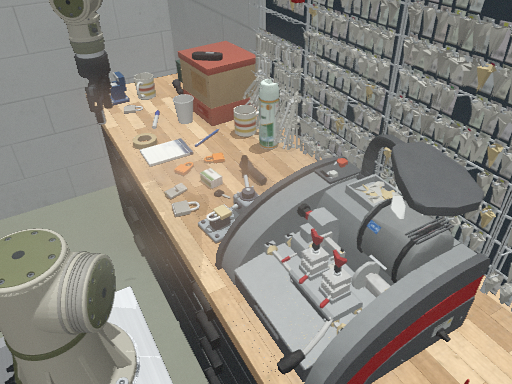

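View pics/side0.png

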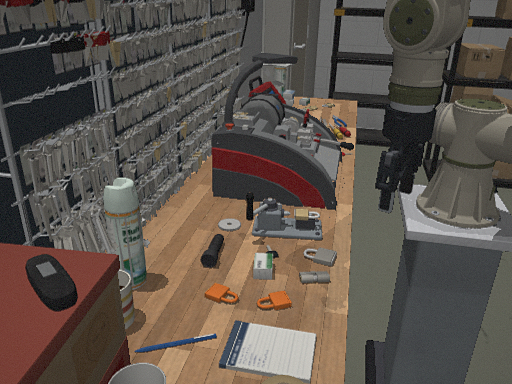

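```bash
python3 - <<'E'
import cv2, numpy as np
a=cv2.imread("pics/scene0.png")[165:245,160:270];b=cv2.imread("pics/side0.png")[180:285,235:345]
a=cv2.resize(a,None,fx=5,fy=5,interpolation=cv2.INTER_CUBIC);b=cv2.resize(b,None,fx=5,fy=5,interpolation=cv2.INTER_CUBIC)
cv2.imwrite("pics/a.png",a);cv2.imwrite("pics/b.png",b)
E
```

```text
(no output)
```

View pics/a.png

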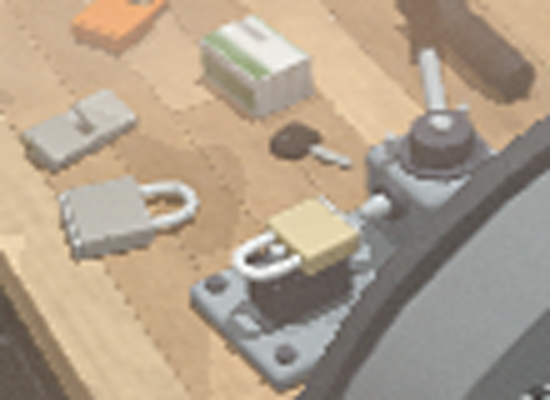

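View pics/b.png

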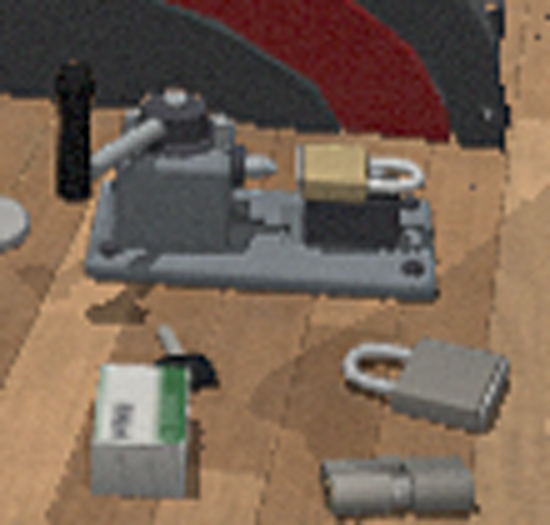

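```bash
cat >h.py <<'E'
from workcell import telemetry, imaging, env
import cv2, numpy as np
from scipy.spatial.transform import Rotation as Ro
np.set_printoptions(precision=4,suppress=True)
def ray(P,uv):
    K=P["camera_matrix"];T=P["pose"]
    d=np.linalg.inv(K)@[uv[0],uv[1],1];d=T[:3,:3]@[d[0],-d[1],-d[2]]
    return T[:3,3],d/np.linalg.norm(d)
def onz(P,uv,z):
    o,d=ray(P,uv);return o+d*(z-o[2])/d[2]
def tri(P,u,Q,v):
    a,d=ray(P,u);b,e=ray(Q,v)
    s=np.linalg.lstsq(np.c_[d,-e],b-a,rcond=None)[0];p,q=a+d*s[0],b+e*s[1]
    return (p+q)/2,np.linalg.norm(p-q)
def proj(P,X):
    T=P["pose"];c=T[:3,:3].T@(np.asarray(X)-T[:3,3]);k=P["camera_matrix"]@[c[0],-c[1],-c[2]];return k[:2]/k[2]
def tool(p,s=None):
    "world point -> tool frame mm"
    s=s or telemetry.get_state();q=s['orientation'];R=Ro.from_quat([q[1],q[2],q[3],q[0]])
    return R.inv().apply(np.asarray(p)-s['tcp_pos'])*1000
E
python3 - <<'E'
from h import *
S=imaging.camera_params("scene");D=imaging.camera_params("side")
A=lambda x,y:(160+x/5,165+y/5)
B=lambda x,y:(235+x/5,180+y/5)
print("pivot",tri(S,A(440,122),D,B(175,98)))
for n,p in dict(l=(90,280),r=(435,298)).items(): print("base side",n,onz(D,B(*p),0))
print("side far right top",onz(D,B(430,193),.012))
for p in [(192,292),(285,378)]: print("scene front",onz(S,A(*p),.012))
for p in [(270,222),(312,200),(358,238),(303,272)]: print("pad scene",onz(S,A(*p),.054))
for p in [(300,146),(365,148),(369,182),(303,182)]: print("pad side",onz(D,B(*p),.054))
print("handle",onz(D,B(73,70),.132),onz(D,B(73,195),.080))
E
```

```text
pivot (array([0.5006, 0.2405, 0.0817]), np.float64(0.0006186311512674268))
base side l [0.5315 0.2896 0.    ]
base side r [0.3618 0.2651 0.    ]
side far right top [0.3725 0.1781 0.012 ]
scene front [0.3623 0.2603 0.012 ]
scene front [0.3759 0.177  0.012 ]
pad scene [0.4025 0.2433 0.054 ]
pad scene [0.4289 0.2485 0.054 ]
pad scene [0.4352 0.2089 0.054 ]
pad scene [0.3997 0.1993 0.054 ]
pad side [0.438  0.2233 0.054 ]
pad side [0.4056 0.2172 0.054 ]
pad side [0.3997 0.2535 0.054 ]
pad side [0.4313 0.2616 0.054 ]
handle [0.5336 0.3259 0.132 ] [0.5274 0.3494 0.08  ]
```

Emit:
step_arm --moves '[[[-354,-64,-10],[0,0,0.986],60],[[-354,-64,-10],[0,0,0.986],60],[[-354,-64,-10],[0,0,0.986],60],[[-354,-64,-10],[0,0,0.986],60],[[-354,-64,-10],[0,0,0.986],60],[[-354,-64,-10],[0,0,0.986],60],[[-354,-64,-10],[0,0,0.986],60],[[-354,-64,-10],[0,0,0.986],60]]'

```text
clock: 0.77
tcp_pos: [0.5135, 0.3317, 0.2402]
orientation: [-0.0, 0.652, 0.758, -0.0]
wrist_force: [0.4, 1.3, -0.1]
finger_gap: 0.0597
grip_force: 0.0
```

```bash
python3 - <<'E'
from h import *
W=imaging.camera_params("wrist");i=imaging.read_camera("wrist");cv2.imwrite("pics/w1.png",i[:,:,::-1])
s=telemetry.get_state();print(s['clock'],s['tcp_pos'],s['orientation'],W)
np.savez("w1.npz",**W)
for n,p in dict(h=(.5334,.3183,.132),nest=(.4086,.2237,.054),piv=(.5025,.2385,.09)).items():print(n,proj(W,p))
E
```

```text
0.8167 [0.5202 0.3271 0.2397] [0.0024 0.6561 0.7547 0.0002] {'camera_matrix': array([[320.1926,   0.    , 260.234 ],
       [  0.    , 320.1926, 190.9851],
       [  0.    ,   0.    ,   1.    ]]), 'pose': array([[ 0.9888, -0.1434, -0.0419,  0.5031],
       [ 0.1494,  0.9482,  0.2805,  0.4017],
       [-0.0005, -0.2836,  0.9589,  0.3832],
       [ 0.    ,  0.    ,  0.    ,  1.    ]])}
h [281.4618 205.705 ]
nest [154.0965 245.7748]
piv [235.8995 261.041 ]
```

View pics/w1.png

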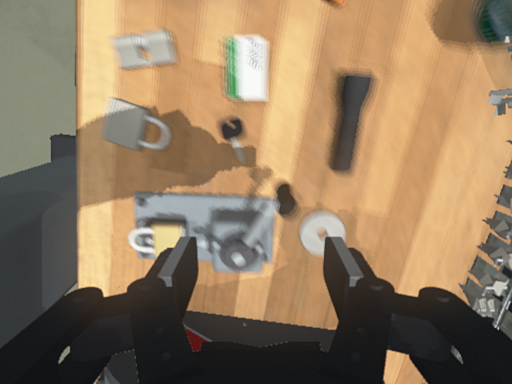

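Emit:
step_arm --moves '[[[0,0,0],[0,0,0],60],[[0,0,0],[0,0,0],60],[[0,0,0],[0,0,0],60]]'

```text
clock: 1.07
tcp_pos: [0.5114, 0.3335, 0.2401]
orientation: [-0.0, 0.649, 0.761, -0.001]
wrist_force: [-0.0, 0.8, -0.2]
finger_gap: 0.0599
grip_force: 0.0
```

```bash
python3 - <<'E'
from h import *
W=imaging.camera_params("wrist");i=imaging.read_camera("wrist")
s=telemetry.get_state();print(s['clock'],s['tcp_pos'],s['orientation'],s['wrist_force'])
np.savez("w2.npz",**W)
for n,p in dict(h=(.5334,.3183,.132),nest=(.4086,.2237,.054),piv=(.5025,.2385,.09)).items():print(n,proj(W,p))
b=i[:,:,::-1].copy();cv2.imwrite("pics/w2raw.png",b);cv2.imwrite("pics/w2.png",cv2.resize(b[100:290,110:350],None,fx=3,fy=3,interpolation=cv2.INTER_CUBIC))
E
```

```text
1.1167 [0.5111 0.3339 0.2403] [-0.0003  0.6487  0.761  -0.0004] [-0.371  -0.49   -0.1505]
h [283.5472 208.3753]
nest [155.3226 246.8271]
piv [237.1578 262.8336]
```

View pics/w2.png

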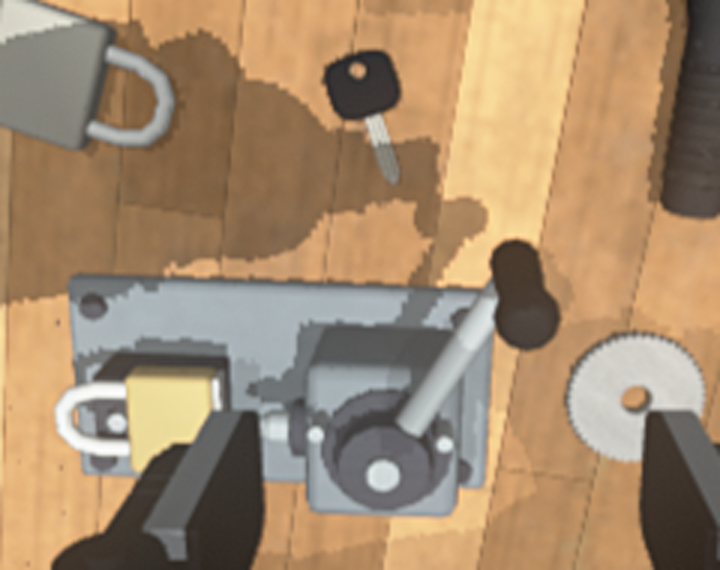

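```bash
python3 - <<'E'
from h import *
W=dict(np.load("w2.npz"));C=lambda x,y:(110+x/3,100+y/3)
print("handle",onz(W,C(527,316),.132),onz(W,C(516,262),.080))
print("pivot",[onz(W,C(382,475),z) for z in(.08,.09,.1)])
a=onz(W,C(70,277),.012);b=onz(W,C(495,290),.012);print(a,b,np.linalg.norm(a-b),np.degrees(np.arctan2(*(b-a)[1::-1])))
c=onz(W,C(127,366),.054);d=onz(W,C(211,368),.054);print(c,d,np.degrees(np.arctan2(*(d-c)[1::-1])))
print(tool([.5334,.3183,.1]))
E
```

```text
handle [0.5347 0.3212 0.132 ] [0.5348 0.322  0.08  ]
pivot [array([0.502 , 0.2381, 0.08  ]), array([0.502 , 0.2436, 0.09  ]), array([0.5019, 0.2491, 0.1   ])]
[0.3659 0.2693 0.012 ] [0.5362 0.2908 0.012 ] 0.1716650401518998 7.199781800496332
[0.4034 0.2534 0.054 ] [0.434  0.2575 0.054 ] 7.57478839017867
[-18.9738  19.6767 140.3248]
```

Emit:
step_arm --moves '[[[-17,21,20],[0,0,0],60],[[-17,21,60],[0,0,0],60],[[-17,21,100],[0,0,0],60],[[-17,21,130],[0,0,0],60],[[-17,21,147],[0,0,0],55],[[-17,21,147],[0,0,0],50],[[-17,21,147],[0,0,0],50]]'

```text
clock: 1.7
tcp_pos: [0.5339, 0.3206, 0.0931]
orientation: [-0.001, 0.649, 0.761, -0.001]
wrist_force: [0.2, 0.4, 0.8]
finger_gap: 0.0501
grip_force: 0.0
```

Emit:
step_arm --moves '[[[0,0,0],[0,0,0],24],[[0,0,0],[0,0,0],24],[[0,0,0],[0,0,0],24],[[4,-8,0],[0,0,0],24],[[7,-15,0],[0,0,0],24],[[11,-32,0],[0,0,0],24],[[12,-49,0],[0,0,0],24],[[10,-65,0],[0,0,0],24]]' --grip_force 20

```text
clock: 2.37
tcp_pos: [0.4703, 0.3212, 0.0947]
orientation: [0.0, 0.649, 0.761, 0.002]
wrist_force: [3.4, 3.8, 0.4]
finger_gap: 0.0238
grip_force: 2.2
```

Next to the stop, then a look.

Emit:
step_arm --moves '[[[-3,-9,0],[0,0,0],24],[[-7,-18,0],[0,0,0],24],[[-9,-24,0],[0,0,0],24],[[-9,-28,0],[0,0,0],24],[[-9,-28,0],[0,0,0],24],[[-9,-28,0],[0,0,0],24]]'

```text
clock: 2.87
tcp_pos: [0.4475, 0.3073, 0.0948]
orientation: [0.002, 0.65, 0.76, 0.004]
wrist_force: [10.9, 4.0, -3.8]
finger_gap: 0.0241
grip_force: 5.5
```

```bash
python3 - <<'E'
from h import *
b=np.hstack([imaging.read_camera(n)[y:y+100,x:x+110,::-1] for n,x,y in(("scene",160,150),("side",235,180))]+[cv2.resize(imaging.read_camera("wrist"),(133,100))[:,:,::-1]])
cv2.imwrite("pics/st.png",cv2.resize(b,None,fx=2.2,fy=2.2,interpolation=cv2.INTER_CUBIC))
s=telemetry.get_state();print(s['clock'],s['tcp_pos'],s['wrist_force'],s['grip_force'])
E
```

```text
3.0167 [0.4475 0.3073 0.0947] [11.2517  4.4328 -2.9663] 5.3190653887577355
```

View pics/st.png

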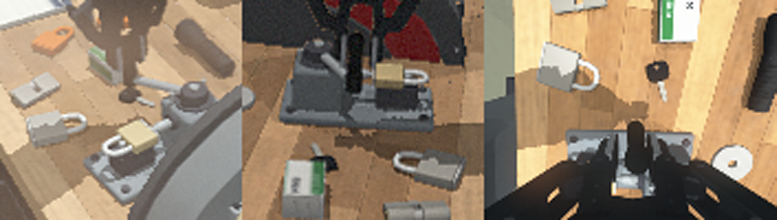

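Emit:
step_arm --moves '[[[0,-5,0],[0,0,0],24],[[0,-5,0],[0,0,0],24],[[0,-5,0],[0,0,0],24]]'

```text
clock: 3.27
tcp_pos: [0.4467, 0.307, 0.0949]
orientation: [0.004, 0.65, 0.76, 0.006]
wrist_force: [21.6, 4.8, -12.5]
finger_gap: 0.0243
grip_force: 11.1
```

Emit:
step_arm --moves '[[[0,13,0],[0,0,0],24],[[5,23,0],[0,0,0],24],[[9,33,0],[0,0,0],24],[[11,49,0],[0,0,0],24],[[10,66,0],[0,0,0],24],[[6,83,0],[0,0,0],24],[[0,97,0],[0,0,0],26],[[-1,98,0],[0,0,0],50]]'

```text
clock: 3.93
tcp_pos: [0.5375, 0.3187, 0.0932]
orientation: [0.0, 0.65, 0.76, -0.0]
wrist_force: [0.6, -0.8, -0.3]
finger_gap: 0.0366
grip_force: 0.0
```

Emit:
step_arm --moves '[[[0,0,0],[0,0,0],60],[[0,0,0],[0,0,0],60],[[0,0,0],[0,0,0],60]]'

```text
clock: 4.18
tcp_pos: [0.5343, 0.3196, 0.0934]
orientation: [-0.0, 0.649, 0.76, -0.001]
wrist_force: [0.5, -0.4, 0.5]
finger_gap: 0.06
grip_force: 0.0
```

Emit:
step_arm --moves '[[[0,0,-40],[0,0,0],58],[[0,0,-80],[0,0,0],58],[[0,0,-120],[0,0,0],58],[[0,0,-150],[0,0,0],58],[[0,0,-150],[0,0,0],58]]'

```text
clock: 4.6
tcp_pos: [0.5374, 0.3212, 0.2517]
orientation: [0.003, 0.649, 0.761, 0.005]
wrist_force: [-0.5, 0.3, -0.5]
finger_gap: 0.058
grip_force: 0.0
```

```bash
python3 - <<'E'
from h import *
D=imaging.camera_params("side")
for u in((213,190),(335,207),(300,205),(260,198)): print(onz(D,u,0))
s=telemetry.get_state();print(s['joint_pos'],s['tcp_pos'],tool([.4209,.2292,.055]))
E
```

```text
[0.7089 0.053  0.    ]
[0.3402 0.0754 0.    ]
[0.439  0.0878 0.    ]
[0.5593 0.0716 0.    ]
[0.4106 0.4022 0.2239 1.3808 0.0001 1.8235] [0.5374 0.3212 0.2517] [ -73.1372 -131.7297  195.0556]
```

Emit:
step_arm --moves '[[[-73,-131,20],[0,0,-1.0],58],[[-73,-131,20],[0,0,-1.0],58],[[-73,-131,20],[0,0,-1.0],58],[[-73,-131,20],[0,0,-1.0],58],[[-73,-131,20],[0,0,-1.0],58],[[-73,-131,20],[0,0,-1.0],58],[[-73,-131,20],[0,0,-1.0],58],[[-73,-131,20],[0,0,-1.0],58]]'

```text
clock: 5.27
tcp_pos: [0.4164, 0.2271, 0.2235]
orientation: [-0.0, 0.202, 0.979, 0.0]
wrist_force: [0.2, 0.3, -0.4]
finger_gap: 0.0581
grip_force: 0.0
```

Emit:
step_arm --moves '[[[0,0,0],[0,0,-0.553],58],[[0,0,0],[0,0,-0.553],58],[[0,0,0],[0,0,-0.553],58],[[0,0,0],[0,0,-0.553],58],[[0,0,0],[0,0,-0.553],58],[[0,0,0],[0,0,-0.553],58],[[0,0,0],[0,0,-0.553],58]]'

```text
clock: 5.85
tcp_pos: [0.4169, 0.2272, 0.2234]
orientation: [-0.0, -0.069, 0.998, -0.0]
wrist_force: [0.2, -0.6, -0.0]
finger_gap: 0.0579
grip_force: 0.0
```

```bash
python3 - <<'E'
from h import *
W=imaging.camera_params("wrist");i=imaging.read_camera("wrist")
s=telemetry.get_state();print(s['clock'],s['tcp_pos'],s['orientation'],W['pose'],tool([.4209,.2292,.055]))
np.savez("w3.npz",**W)
h=cv2.cvtColor(i,cv2.COLOR_RGB2HSV);m=cv2.inRange(h,(20,70,90),(35,255,255));
n,l,st,c=cv2.connectedComponentsWithStats(m);k=np.argsort(-st[1:,4])[:4]+1;print(st[k],c[k])
print(proj(W,(.4209,.2292,.054)))
u,v=proj(W,(.4209,.2292,.054)).astype(int);x=max(u-100,0);y=max(v-90,0);print(x,y)
cv2.imwrite("pics/w3raw.png",i[:,:,::-1]);cv2.imwrite("pics/w3.png",cv2.resize(i[y:y+180,x:x+240,::-1],None,fx=3,fy=3,interpolation=cv2.INTER_CUBIC))
E
```

```text
5.9 [0.4171 0.2272 0.2235] [-0.0001 -0.0689  0.9976  0.    ] [[-0.1367 -0.9503 -0.2797  0.3461]
 [ 0.9906 -0.1315 -0.0374  0.2164]
 [-0.0012 -0.2822  0.9594  0.3664]
 [ 0.      0.      0.      1.    ]] [ -4.072    1.4281 168.461 ]
[[ 304   52  208   71 7668]
 [ 105   20  122   61 4879]
 [ 353  247  106   38 2190]
 [ 246  158   40   33 1236]] [[412.6762  86.014 ]
 [163.0363  50.6358]
 [407.1603 267.0982]
 [264.966  174.466 ]]
[263.0524 175.5935]
163 85
```

View pics/w3.png

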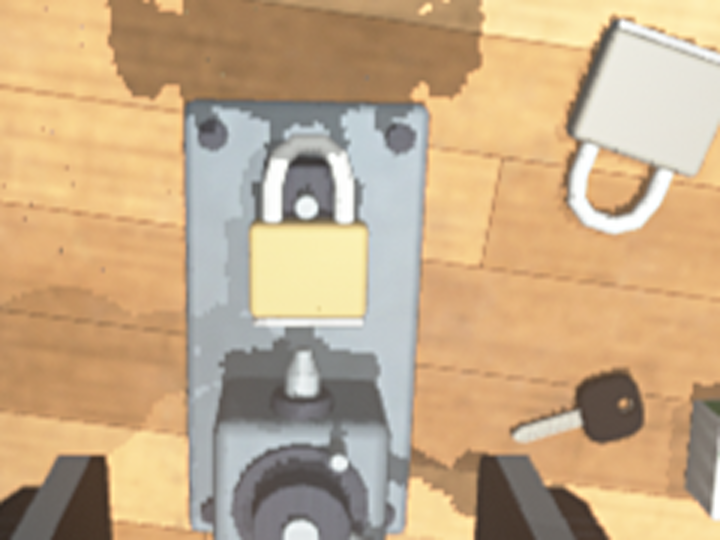

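```bash
python3 - <<'E'
from h import *
W=dict(np.load("w3.npz"));C=lambda x,y:(163+x/3,85+y/3)
p=[onz(W,C(*c),.054) for c in((251,222),(367,222),(367,318),(251,318))];print(np.array(p))
m=np.mean(p,0);print(m,tool([m[0],m[1],.024]))
E
```

```text
[[0.4064 0.2108 0.054 ]
 [0.4012 0.2487 0.054 ]
 [0.4337 0.2539 0.054 ]
 [0.4391 0.2149 0.054 ]]
[0.4201 0.2321 0.054 ] [ -3.7073   4.38   199.4612]
```

Emit:
step_arm --moves '[[[-2,3.5,35],[0,0,0],62],[[-2,3.5,70],[0,0,0],62],[[-2,3.5,105],[0,0,0],62],[[-2,3.5,140],[0,0,0],62],[[-2,3.5,165],[0,0,0],62],[[-2,3.5,185],[0,0,0],62],[[-2,3.5,199],[0,0,0],62],[[-2,3.5,199],[0,0,0],62]]'

```text
clock: 6.57
tcp_pos: [0.4165, 0.23, 0.0217]
orientation: [-0.003, -0.069, 0.998, -0.001]
wrist_force: [-1.2, -1.3, 0.5]
finger_gap: 0.062
grip_force: 0.0
```

```bash
python3 - <<'E'
from h import *
W=imaging.camera_params("wrist")
a=imaging.read_camera("wrist")[:,:,::-1];b=imaging.read_camera("side")[185:255,270:320,::-1]
c=imaging.read_camera("scene")[185:255,185:265,::-1]
r=lambda i:cv2.resize(i,(int(i.shape[1]*300/i.shape[0]),300),interpolation=cv2.INTER_CUBIC)
o=np.hstack([r(a[100:,60:420]),r(b)]);print(o.shape)
cv2.imwrite("pics/g.png",o);s=telemetry.get_state();print(s['tcp_pos'],s['wrist_force'])
E
```

```text
(300, 594, 3)
[0.4196 0.2311 0.0252] [-1.4287 -0.484   0.5304]
```

View pics/g.png

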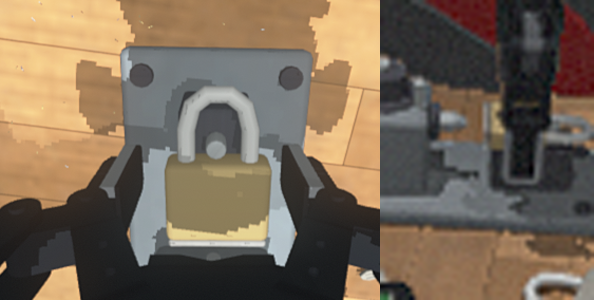

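Emit:
step_arm --moves '[[[0,2,0],[0,0,0],55],[[0,2,0],[0,0,0],50],[[0,2,0],[0,0,0],46],[[0,2,0],[0,0,0],43],[[0,2,0],[0,0,0],35],[[0,2,0],[0,0,0],35],[[0,2,0],[0,0,0],35],[[0,2,0],[0,0,0],35]]' --grip_force 50

```text
clock: 7.38
tcp_pos: [0.4195, 0.2331, 0.0254]
orientation: [0.001, -0.07, 0.998, 0.0]
wrist_force: [-0.5, -1.2, 6.5]
finger_gap: 0.0395
grip_force: 50.5
```

Emit:
step_arm --moves '[[[0,0,-4],[0,0,0],35],[[0,0,-8],[0,0,0],35],[[0,0,-14],[0,0,0],35],[[0,0,-22],[0,0,0],35],[[0,0,-32],[0,0,0],35],[[0,0,-42],[0,0,0],35],[[0,0,-52],[0,0,0],35],[[0,0,-62],[0,0,0],35]]'

```text
clock: 8.05
tcp_pos: [0.4192, 0.233, 0.088]
orientation: [0.0, -0.07, 0.998, 0.0]
wrist_force: [0.1, -0.3, -1.9]
finger_gap: 0.0392
grip_force: 50.6
```

Emit:
step_arm --moves '[[[0,0,-15],[0,0,0],35],[[0,0,-30],[0,0,0],35],[[0,0,-45],[0,0,0],35],[[0,0,-60],[0,0,0],35],[[0,0,-75],[0,0,0],35],[[0,0,-90],[0,0,0],35],[[0,0,-100],[0,0,0],35],[[0,0,-105],[0,0,0],35]]'

```text
clock: 8.72
tcp_pos: [0.4197, 0.2332, 0.1937]
orientation: [0.001, -0.07, 0.998, 0.0]
wrist_force: [0.8, -0.7, -2.3]
finger_gap: 0.0391
grip_force: 50.6
```

Emit:
step_arm --moves '[[[0,0,0],[0,0,0],35],[[0,0,0],[0,0,0],35],[[0,0,0],[0,0,0],35],[[0,0,0],[0,0,0],35],[[0,0,0],[0,0,0],35],[[0,0,0],[0,0,0],35],[[0,0,0],[0,0,0],35],[[0,0,0],[0,0,0],35]]'

```text
clock: 9.38
tcp_pos: [0.4189, 0.2328, 0.1914]
orientation: [-0.0, -0.07, 0.998, -0.0]
wrist_force: [0.1, -0.4, -2.2]
finger_gap: 0.0393
grip_force: 50.6
```

```bash
python3 - <<'E'
from h import *
a=imaging.read_camera("wrist")[:,:,::-1];b=imaging.read_camera("side")[110:260,240:360,::-1]
r=lambda i:cv2.resize(i,(int(i.shape[1]*420/i.shape[0]),420),interpolation=cv2.INTER_CUBIC)
o=np.hstack([r(a[100:,60:420]),r(b)])[:, :800];print(o.shape)
cv2.imwrite("pics/l.png",o);s=telemetry.get_state();print(s['tcp_pos'],s['wrist_force'],s['finger_gap'])
E
```

```text
(420, 800, 3)
[0.419  0.2329 0.1915] [-0.376  -0.225  -1.8677] 0.039366411291931275
```

View pics/l.png

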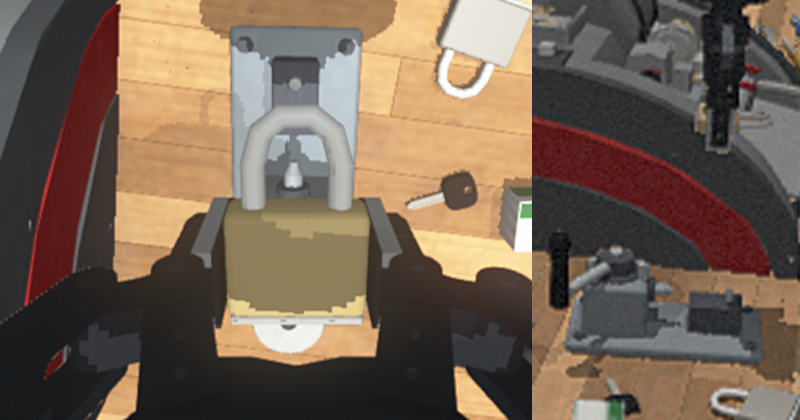

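```bash
python3 -c "
from workcell import env;print(env.hand_in())"
```

```text
the job is handed in; nothing more can be done
None
```

I swung the press lever to its stop and let it spring back, with the padlock still seated in the nest. I then lifted the padlock straight up and handed in holding it level and still, about 20 cm above the worktop, after about 9.5 s on the robot's clock; `hand_in()` returned no verdict.

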